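Stow the sanding drum and snap the slide-top box shut

TASK

Take the dark red sanding drum from the bench and set it down gently, upright, in the open pocket of the green slide-top box. Then slide the lid shut along its grooves, forcing it over the sprung brass ridge until the ridge has snapped up behind the lid's rib, but only firmly enough for that: do not jam the lid in its grooves or crush the rubber buffer that stops it. Leave the other things on the bench where they are.

Things in the scene. Friction and masses are not known exactly. Their poses are not given: they have to be found in the camera images.
- box: Green wooden box screwed to the bench, 124 mm wide (x), 298 mm long (y -138 to +160 mm), 75 mm tall; floor 6 mm thick. Origin on the bench near its middle; yaw up to 0.3 rad. The lid slides along its y and shuts towards +y, resting on the sides' tops at 63 mm with 2 mm side play, under lips (underside 70.5 mm, top 75 mm) that leave 96 mm between them.
- ridge_mean (a point): Point of the box where the crest of the catch's brass ridge lies on average: 88 mm along +y from the origin, 62.5 mm above the bench. The steel catch, with ridge (60 mm long in x) and rubber buffer 36.5 mm beyond its crest, sits in slotted holes: from start to start it is up to 16 mm nearer or farther in y than this point, which is not measured.
- pocket (a point): Centre of the floor of the open pocket, 6 mm above the bench, 25 mm along the box's +y from the box origin. The pocket is 92 mm wide (x) and 68 mm long (y), its cross walls 50 mm above the bench. At the start the lid covers at most 12 mm of its -y end.
- lid: Pale wooden lid, loose in the grooves, 108 mm wide (x), 238 mm long (y), 6 mm thick, 0.2 to 0.45 kg, slides with about 1 N. Origin: centre of its underside; axes as the box's. A 5 mm rib hangs under its +y end, 3 to 33 mm behind the leading edge. Its origin is at y -133 to -118 mm of the box at the start, -12 to +22 mm when shut (depends on the catch); rib meets ridge 40 mm before.
- handle (a point): Top centre of the orange bar on the lid, 95 mm above the bench, 10 mm along +y from the lid's origin. The bar is 50 mm long (x), 14 mm thick (y), 26 mm tall, standing on the lid's top at 69 mm.
- ridge (a joint): Sprung brass ridge in the box's end catch: 0 when up, grows to 0.0045 m or so as the lid's rib presses it down. The push needed climbs to 7 to 11 N over the first 8 mm as the rib rides up, stays near 3 to 6 N for 30 mm while the rib crosses the crest, then falls to nothing as the ridge snaps up behind the rib and locks the lid.
- buffer (a joint): Rubber buffer that the lid's leading edge meets about 1.5 mm after the snap: 0 when untouched, in m of squash; it pushes back with 7 N per mm and is crushed beyond 0.002 m (14 N).
- drum: Dark red sanding drum, 42 mm across and 20 mm tall, standing on the bench, with a plain steel shank 14 mm across rising 25 mm from its middle (top 45 mm above its underside); about 0.14 kg. Origin at the centre of its underside, z up the shank.
- worn_drum: Worn grey drum of the same shape; leave alone. Origin under its centre.
- flap_wheel: Brown flap wheel, 52 mm across, 18 mm tall with a 12 mm brass shank 26 mm tall; leave alone. Origin under its centre.
- sleeve: Dark red hollow sanding sleeve, 72 mm across, 50 mm tall; leave alone. Origin under its centre.
- wrench: Steel wrench, 200 mm, lying; leave alone. Origin under its middle.
- bottle: White bottle, 66 mm across, 190 mm tall; leave alone. Origin under its centre.
- tape: Blue roll of tape lying flat, 90 mm across, 22 mm tall; leave alone. Origin under its centre.

How it is judged:
By the outcome, as a careful person would: the job done as asked, in the order asked, and still so for the second after the job is handed in, with the robot touching nothing.
It also fails if it takes over 54 s, if anything falls off the work surface, if the arm or the gripper's body presses on something with over 40 N, if the wrist force passes 120 N, or if a joint passes its speed limit or range.

ROBOT

A 6-joint arm with a two-finger parallel gripper is mounted at the origin on the work surface. World frame = base frame: x ahead of the robot, y to its left, z up, the work surface at z = 0. Lengths are in m, angles in degrees, forces in N, time in s.
With the tool pointing down it reaches from about 0.35 to 0.875 m from the base axis. Payload 4.2 kg.
Tool frame: the origin (TCP) lies on the centre line of the jaws, within the pads' length; the fingertips stand 25 mm ahead of it and the grasp point (between the pads) lies 6 mm ahead of it; z points along the fingers, y is the line along which they close (so a half turn about z gives the same grasp; the last joint's range is limited). The gripper opens to 87 mm and grips with 3 to 60 N. Pads are 19 mm wide; open, the fingers measure 117 mm over their backs; the gripper's body (75 mm by 190 mm) begins 51 mm behind the grasp point.
Start: joints at [-56.803, 22.042, 0.453, 0, -68.411, -14.817], TCP at [0.197, -0.593, 0.248] pointing down, gripper open.
Joint ranges: [-179.83, 179.83], [-69.29, 118.12], [-61.27, 80.66], [-181.25, 117.63], [-171.15, -9.14], [-177.46, 177.46]. Speed limits (degrees/s): [159.86, 159.86, 180, 180, 180, 180].

INTERFACE

Orientations are given as a 3x3 rotation matrix whose columns are the frame's x, y, z axes.
In Python, from station import r gives the robot as it stands.
- The arm moves only by the tool move_arm, never from a script. Its argument "series" is a list of rows, each an object with "grip": the opening, from 0 (shut) to 1 (fully open); "xyz": the shift along the tool's x, y, z in mm, a list of three; "angular": the turn, a rotation vector about the tool's x, y, z in rad, a list of three. A call has 1 to 10 rows; each row is the pose to reach, as a shift and turn from the pose commanded when the call began, along the tool's axes at that moment; what a row does not reach only later rows make up. A row lasts 1/10 s, in which the tool goes at most 50 mm and 8.59 degrees, less where a joint would pass 70% of its speed; a pose out of reach is approached as far as the arm can. A call with a gripper value outside its range is refused whole. The fingers move at their own pace and stop on an object; the grip force is fixed at half the most. Time passes only in rows, so rows that repeat a pose let the fingers close. It gives the time, the measured TCP pose, the force, the opening and the grip force at its end, in the units of the state.
- r.sense(): the state, without advancing time (a new reading comes with each control period).
- r.capture(name): name is "scene" or "top"; returns a dict with "img" (384x512x3 uint8, red, green, blue), "camera_matrix" (3x3 intrinsics, pixels), "rvec" (rotation vector, rad) and "tvec" (3), from world to camera coordinates, as OpenCV has them. Camera axes: x right, y down, z forward; pixel columns grow to the right and rows downward; lengths in m; the calibration is good to about 2 mm. A picture is of the moment at which its call begins. There is no depth.
- r.finish_job(): hands the job in; it is judged then, once.
The state is a dict: "time_s": time; "joints": joint angles; "joint_velocities": joint speeds; "effort": joint torques, N m; "tcp_pos": TCP position; "ee_rot": TCP orientation; "wrist_force": force on the tool from outside, world axes, zero at the start; "moment": the same for the moment, N m; "gripper_width": opening from 0.0 (shut) to 1.0 (fully open); "gripper_force": force on a finger pad.
Only numpy, scipy, OpenCV 4.12 (cv2) and the standard library are available. Lean on these libraries where they do the work, as an engineer would, in place of code of your own. Each camera call takes 0.05 s, during which the arm holds its last target. There are 200 camera calls.

## Working session

There is one attempt and no reset: what is moved stays moved. The work goes in short steps, Python scripts to look and compute and a tool call to move; the robot and the scene stay as the last step left them, time stands still between calls to the robot, and variables do not carry over. Pictures are saved under pics/ and viewed, at most 10 in all, crops included, and the job is handed in when it is done.

Besides the shell and the picture viewer there is one more tool, called after "Emit:" in YAML: its name, and indented under it one key for each argument. move_arm: Moves the arm, as the interface text tells. Its arguments: {"type":"object","properties":{"series":{"type":"array"}},"required":["series"]}

```bash
mkdir -p pics; cat > h.py <<'E'
import numpy as np, cv2
from station import r
def cap(n,save=None):
    c=r.capture(n)
    if save: cv2.imwrite('pics/'+save,cv2.cvtColor(c['img'],cv2.COLOR_RGB2BGR))
    return c
def ray(c,px,z):
    R=cv2.Rodrigues(np.array(c['rvec'],float))[0];t=np.array(c['tvec'],float).ravel()
    K=np.array(c['camera_matrix'],float)
    p=cv2.undistortPoints(np.array(px,float).reshape(-1,1,2),K,None).reshape(-1,2)
    d=np.c_[p,np.ones(len(p))]@R; o=-R.T@t
    return o+d*((z-o[2])/d[:,2])[:,None]
E
python3 - <<'E'
from h import *
a=cap('scene','s0.png');b=cap('top','t0.png')
for c in(a,b):
    R=cv2.Rodrigues(np.array(c['rvec'],float))[0];print(-R.T@np.array(c['tvec']).ravel(), c['camera_matrix'])
s=r.sense();print(s['tcp_pos'],s['ee_rot'],s['wrist_force'],s['time_s'])
i=[cv2.imread('pics/s0.png'),cv2.imread('pics/t0.png')]
cv2.imwrite('pics/both.png',cv2.vconcat(i)[:, :])
E
```

```text
[ 1.29216089 -0.57113713  0.97697791] [[430.27271289   0.         252.74738703]
 [  0.         430.27271289 191.93393698]
 [  0.           0.           1.        ]]
[0.49831815 0.03555122 1.04418522] [[351.69958922   0.         250.16198827]
 [  0.         351.69958922 190.17540203]
 [  0.           0.           1.        ]]
[ 0.19693581 -0.59264655  0.2465734 ] [[-9.49045100e-01 -3.15139550e-01 -6.80013217e-04]
 [-3.15140277e-01  9.49043300e-01  1.84929534e-03]
 [ 6.25758854e-05  1.96936424e-03 -9.99998059e-01]] [ 0.12160158  1.03424129 -0.359078  ] 0.1
```

View pics/t0.png

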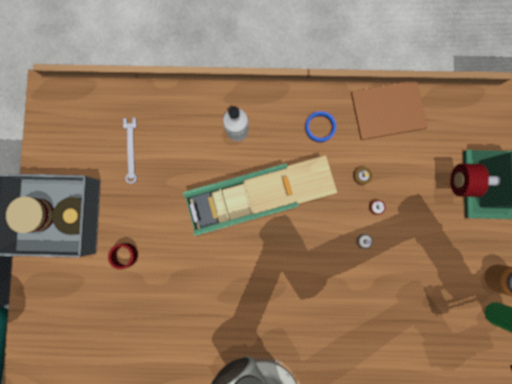

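View pics/s0.png

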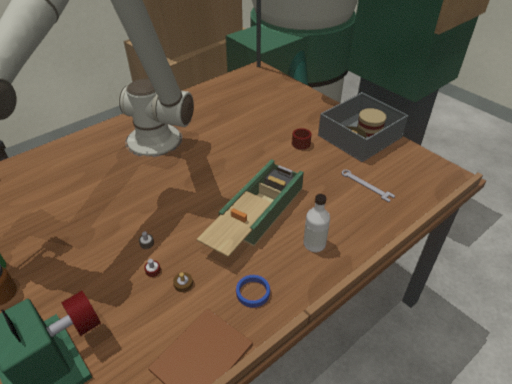

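The top view has the box at about (240,195), shutting towards the left (world +y). The orange handle is at (288,186), the dark red drum at (377,207), the worn drum at (365,241) and the flap wheel at (363,175). The scene view has the drum at (152,268) and the handle at (239,215).

```bash
python3 - <<'E'
from h import *
from scipy import ndimage as nd
a=cap('top');b=cap('scene')
def blobs(c,m,box,minA=8):
    x0,y0,x1,y1=box; k=np.zeros(m.shape,bool);k[y0:y1,x0:x1]=1
    n,l,s,ce=cv2.connectedComponentsWithStats((m&k).astype(np.uint8))
    return [(s[i][4],ce[i].round(1),s[i][:4]) for i in range(1,n) if s[i][4]>=minA],l
def hsv(c): return cv2.cvtColor(c['img'],cv2.COLOR_RGB2HSV).astype(int)
H=hsv(a);G=hsv(b)
red=lambda H:((H[...,0]<5)|(H[...,0]>172))&(H[...,1]>130)
for n,c,X,bx in(('top',a,H,(365,195,390,220)),('sc',b,G,(135,250,170,285))):
    print(n,'drum',blobs(c,red(X),bx)[0])
org=lambda H:(H[...,0]>=5)&(H[...,0]<18)&(H[...,1]>170)&(H[...,2]>150)
for n,c,X,bx,z in(('top',a,H,(270,165,305,205),.095),('sc',b,G,(220,200,255,230),.095)):
    m=blobs(c,org(X),bx)[0];print(n,'handle',m,[ray(c,q[1],z) for q in m])
gr=(H[...,0]>60)&(H[...,0]<95)&(H[...,1]>80)
bl,l=blobs(a,gr,(170,140,320,250),30);print(bl)
pts=np.argwhere(l>0)[:,::-1]
print(cv2.minAreaRect(pts.astype(np.float32)), 'corners@75mm',ray(a,cv2.boxPoints(cv2.minAreaRect(pts.astype(np.float32))),.075).round(4))
t=cv2.resize(cv2.cvtColor(a['img'][140:255,170:400],cv2.COLOR_RGB2BGR),None,fx=3.4,fy=3.4,interpolation=cv2.INTER_CUBIC)
cv2.imwrite('pics/c1.png',t)
t=cv2.resize(cv2.cvtColor(b['img'][150:300,125:315],cv2.COLOR_RGB2BGR),None,fx=4,fy=4,interpolation=cv2.INTER_CUBIC)
cv2.imwrite('pics/c2.png',t)
E
```

```text
top drum [(np.int32(8), array([370.9, 204.5]), array([370, 201,   4,   8], dtype=int32))]
sc drum [(np.int32(28), array([153.1, 271.2]), array([146, 267,  14,   9], dtype=int32))]
top handle [(np.int32(8), array([284.6, 181.9]), array([284, 179,   2,   7], dtype=int32))] [array([[ 0.60533405, -0.04412908,  0.095     ]])]
sc handle [] []
[(np.int32(482), array([226.7, 183.1]), array([185, 165, 101,  39], dtype=int32)), (np.int32(338), array([238.3, 219.8]), array([194, 203, 103,  31], dtype=int32))]
((239.99664306640625, 198.9881134033203), (43.162166595458984, 105.07976531982422), 74.24882507324219) corners@75mm [[ 0.5716  0.2333  0.075 ]
 [ 0.6578 -0.0453  0.075 ]
 [ 0.543  -0.0794  0.075 ]
 [ 0.4582  0.1964  0.075 ]]
```

View pics/c1.png

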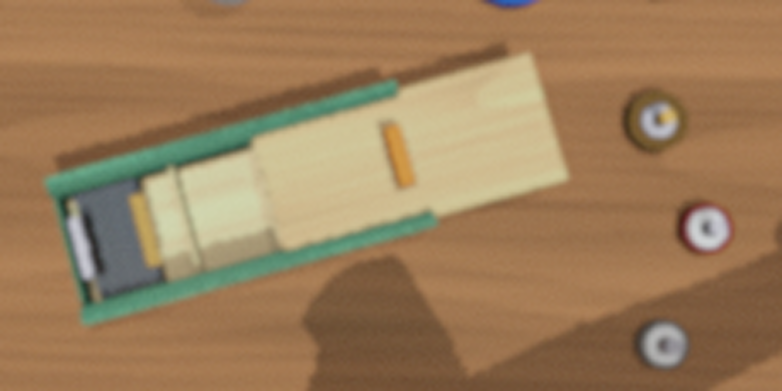

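View pics/c2.png

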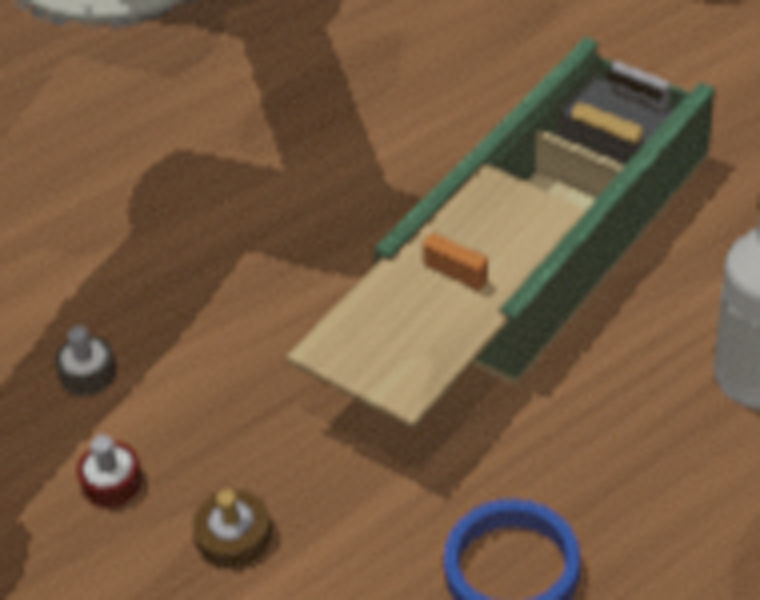

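The crops give sharper pixel positions (top camera): handle top (286.8,185.3), drum face (377.9,207.4), ridge (212.6,207.4), and box top corners (183.8,192.4), (195,235.6), (298.5,202.4), (286.8,164.4). The pocket is clear. I'll turn these into positions and cross-check them with the scene view.

```bash
cat >> h.py <<'E'
def tri(c1,p1,c2,p2):
    P=[]
    for c in(c1,c2):
        R=cv2.Rodrigues(np.array(c['rvec'],float))[0];P.append(np.array(c['camera_matrix'],float)@np.c_[R,np.array(c['tvec'],float).reshape(3)])
    X=cv2.triangulatePoints(P[0],P[1],np.array(p1,float).reshape(2,1),np.array(p2,float).reshape(2,1)).ravel();return X[:3]/X[3]
E
python3 - <<'E'
from h import *
a=cap('top');b=cap('scene')
C=ray(a,[(183.8,192.4),(195,235.6),(298.5,202.4),(286.8,164.4)],.075);print('corners',C.round(4))
print([np.linalg.norm(C[i]-C[i-1]).round(4) for i in range(4)])
e=C[0]+C[1]-C[2]-C[3];yaw=np.arctan2(-e[0],e[1]);print('yaw',np.degrees(yaw))
u=np.array([-np.sin(yaw),np.cos(yaw)]);v=np.array([u[1],-u[0]])
O=C.mean(0)[:2]-.011*u;print('O',O)
f=lambda p:(np.dot(p[:2]-O,v).round(4),np.dot(p[:2]-O,u).round(4))
S=lambda x,y:(x/4+125,y/4+150)
D=ray(a,[(377.9,207.4)],.02)[0];print('drum top cam',D.round(4))
print('drum scene disc',ray(b,[S(108,467)],.02).round(4),'shank top',ray(b,[S(102,441)],.045).round(4),ray(a,[(378.6,207.4)],.045).round(4))
h=ray(a,[(286.8,185.3)],.095)[0];h2=ray(b,[S(455,255)],.095)[0];print('handle',h.round(4),f(h),h2.round(4),f(h2))
k=ray(a,[(212.6,207.4)],.0625)[0];k2=ray(b,[S(607,120)],.0625)[0];print('ridge',f(k),f(k2))
W=ray(b,[S(592,40),S(712,90)],.075);print('scene +y corners',W.round(4),[f(w) for w in W])
print('pocket27',O+.027*u,'bottle',ray(a,[(235,135)],0.05))
s=r.sense();Rt=np.array(s['ee_rot']);p=np.array(s['tcp_pos'])
for n,t in(('drum',[*D[:2],.15]),):print(n,'tool shift mm',(Rt.T@(np.array(t)-p)*1000).round(1), 'joints',s['joints'])
E
```

```text
corners [[ 0.5718  0.2326  0.075 ]
 [ 0.4538  0.197   0.075 ]
 [ 0.5517 -0.085   0.075 ]
 [ 0.6567 -0.0511  0.075 ]]
[np.float64(0.2962), np.float64(0.1232), np.float64(0.2985), np.float64(0.1103)]
yaw 17.900789013023335
O [0.5618885  0.06293021]
drum top cam [ 0.5458 -0.3217  0.02  ]
drum scene disc [[ 0.5471 -0.3218  0.02  ]] shank top [[ 0.5446 -0.3202  0.045 ]] [[ 0.5447 -0.315   0.045 ]]
handle [ 0.5962 -0.0502  0.095 ] (np.float64(-0.0021), np.float64(-0.1182)) [ 0.6008 -0.0555  0.095 ] (np.float64(0.0006), np.float64(-0.1247))
ridge (np.float64(-0.0002), np.float64(0.0946)) (np.float64(0.0022), np.float64(0.0923))
scene +y corners [[0.4624 0.2003 0.075 ]
 [0.5737 0.2311 0.075 ]] [(np.float64(-0.0524), np.float64(0.1613)), (np.float64(0.0629), np.float64(0.1564))]
pocket27 [0.55358952 0.08862315] bottle [[0.74284436 0.09686933 0.05      ]]
drum tool shift mm [-416.5  147.4   97.3] joints [-5.68020530e+01  2.20582810e+01  4.31407191e-01 -7.46630074e-03
 -6.84111770e+01 -1.48167477e+01]
```

Emit:
move_arm:
  series:
    - {"grip":0.5,"xyz":[-416,147,97],"angular":[0,0,-1.549]}
    - {"grip":0.5,"xyz":[-416,147,97],"angular":[0,0,-1.549]}
    - {"grip":0.5,"xyz":[-416,147,97],"angular":[0,0,-1.549]}
    - {"grip":0.5,"xyz":[-416,147,97],"angular":[0,0,-1.549]}
    - {"grip":0.5,"xyz":[-416,147,97],"angular":[0,0,-1.549]}
    - {"grip":0.5,"xyz":[-416,147,97],"angular":[0,0,-1.549]}
    - {"grip":0.5,"xyz":[-416,147,97],"angular":[0,0,-1.549]}
    - {"grip":0.5,"xyz":[-416,147,97],"angular":[0,0,-1.549]}
    - {"grip":0.5,"xyz":[-416,147,97],"angular":[0,0,-1.549]}
    - {"grip":0.5,"xyz":[-416,147,97],"angular":[0,0,-1.549]}

```text
time_s: 1.3
tcp_pos: [0.5491, -0.3186, 0.1485]
ee_rot: [[0.259, -0.966, -0.001], [-0.966, -0.259, 0.001], [-0.001, 0.001, -1.0]]
wrist_force: [-0.0, -0.1, -0.3]
gripper_width: 0.501
gripper_force: 0.0
```

```bash
cat >> h.py <<'E'
import sys
yw=np.radians(17.1)
RT=np.array([[np.sin(yw),-np.cos(yw),0],[-np.cos(yw),-np.sin(yw),0],[0,0,-1]])
def go(*t):
    s=r.sense();Rt=np.array(s['ee_rot']);p=np.array(s['tcp_pos'])
    print('t',s['time_s'],'tcp',p.round(4),'F',np.round(s['wrist_force'],2),'grip',s['gripper_width'],s['gripper_force'])
    for q in t:print('shift',(Rt.T@(np.array(q)-p)*1000).round(1))
    print('ang',cv2.Rodrigues(Rt.T@RT)[0].ravel().round(4),'q',np.round(s['joints'],1))
E
python3 -c "
from h import *
go([.546,-.3205,.1],[.546,-.3205,.048])"
```

```text
t 1.3 tcp [ 0.5491 -0.3186  0.1485] F [-0.01 -0.12 -0.33] grip 0.5009630026741343 0.0
shift [ 1.1  3.4 48.5]
shift [  1.1   3.3 100.5]
ang [ 0.0009  0.0011 -0.0364] q [-15.6  27.6  -5.6  -0.  -56.9  30.6]
```

Emit:
move_arm:
  series:
    - {"grip":0.5,"xyz":[1,3.4,50],"angular":[0,0,-0.036]}
    - {"grip":0.5,"xyz":[1,3.4,80],"angular":[0,0,-0.036]}
    - {"grip":0.5,"xyz":[1,3.4,100],"angular":[0,0,-0.036]}
    - {"grip":0.5,"xyz":[1,3.4,100],"angular":[0,0,-0.036]}
    - {"grip":0.5,"xyz":[1,3.4,100],"angular":[0,0,-0.036]}

```text
time_s: 1.8
tcp_pos: [0.5428, -0.3244, 0.0509]
ee_rot: [[0.282, -0.959, -0.0], [-0.959, -0.282, -0.0], [0.0, 0.0, -1.0]]
wrist_force: [-0.2, -0.1, 0.4]
gripper_width: 0.5
gripper_force: 0.0
```

```bash
python3 - <<'E'
from h import *
go()
a=cap('scene');
cv2.imwrite('pics/d1.png',cv2.resize(cv2.cvtColor(a['img'][190:310,100:240],cv2.COLOR_RGB2BGR),None,fx=4.5,fy=4.5,interpolation=cv2.INTER_CUBIC))
E
```

```text
t 1.8 tcp [ 0.5428 -0.3244  0.0509] F [-0.16 -0.06  0.4 ] grip 0.5000913371392898 0.0
ang [ 0.0002 -0.0002 -0.0122] q [-16.2  33.7 -11.3   0.  -45.   32.6]
```

View pics/d1.png

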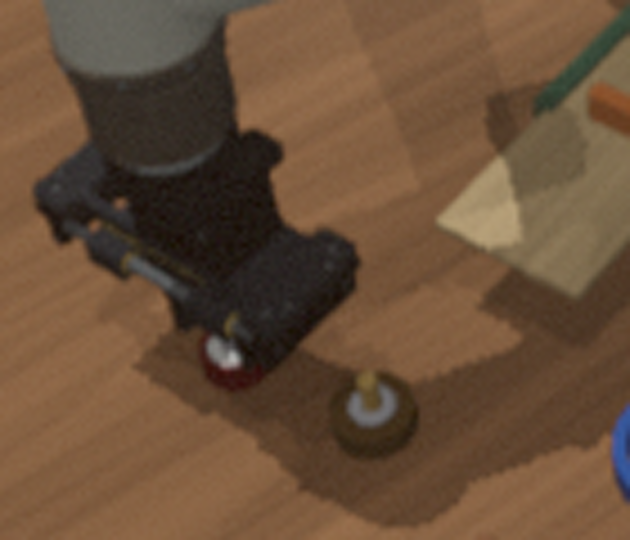

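The gripper straddles the shank but sits about 5 mm off centre. I'll correct that and close.

Emit:
move_arm:
  series:
    - {"grip":0.5,"xyz":[-2.8,-4.2,3],"angular":[0,0,0]}
    - {"grip":0.5,"xyz":[-2.8,-4.2,3],"angular":[0,0,0]}
    - {"grip":0.5,"xyz":[-2.8,-4.2,3],"angular":[0,0,0]}

```text
time_s: 2.15
tcp_pos: [0.546, -0.3202, 0.0482]
ee_rot: [[0.282, -0.959, 0.001], [-0.959, -0.282, -0.0], [0.0, -0.001, -1.0]]
wrist_force: [0.1, -0.3, -0.5]
gripper_width: 0.503
gripper_force: 0.0
```

```bash
python3 -c "
from h import *
go([.546,-.3205,.0475])"
```

```text
t 2.15 tcp [ 0.546  -0.3202  0.0482] F [ 0.15 -0.27 -0.5 ] grip 0.5034862965991865 0.0
shift [0.2 0.1 0.7]
ang [-0.0008 -0.0005 -0.0122] q [-15.8  33.9 -11.3  -0.  -44.7  32.2]
```

Emit:
move_arm:
  series:
    - {"grip":0,"xyz":[0,0,0.5],"angular":[0,0,0]}
    - {"grip":0,"xyz":[0,0,0.5],"angular":[0,0,0]}
    - {"grip":0,"xyz":[0,0,0.5],"angular":[0,0,0]}
    - {"grip":0,"xyz":[0,0,0.5],"angular":[0,0,0]}
    - {"grip":0,"xyz":[0,0,0.5],"angular":[0,0,0]}
    - {"grip":0,"xyz":[0,0,0.5],"angular":[0,0,0]}
    - {"grip":0,"xyz":[0,0,0.5],"angular":[0,0,0]}
    - {"grip":0,"xyz":[0,0,0.5],"angular":[0,0,0]}

```text
time_s: 2.95
tcp_pos: [0.5456, -0.3204, 0.047]
ee_rot: [[0.282, -0.959, -0.0], [-0.959, -0.282, -0.0], [-0.0, 0.0, -1.0]]
wrist_force: [-1.0, 0.3, 0.1]
gripper_width: 0.146
gripper_force: 30.0
```

```bash
python3 -c "
from h import *
go([.546,-.3205,.2],[.5535,.0895,.2])"
```

```text
t 2.95 tcp [ 0.5456 -0.3204  0.047 ] F [-1.02  0.35  0.13] grip 0.14647458734597874 29.99994233250618
shift [   0.2   -0.3 -153. ]
shift [-391.  -123.2 -153. ]
ang [ 0.0002  0.     -0.0124] q [-15.8  34.  -11.4   0.  -44.6  32.2]
```

Emit:
move_arm:
  series:
    - {"grip":0,"xyz":[0,0,-30],"angular":[0,0,-0.012]}
    - {"grip":0,"xyz":[0,0,-70],"angular":[0,0,-0.012]}
    - {"grip":0,"xyz":[-20,-6,-110],"angular":[0,0,-0.012]}
    - {"grip":0,"xyz":[-60,-19,-135],"angular":[0,0,-0.012]}
    - {"grip":0,"xyz":[-105,-33,-135],"angular":[0,0,-0.012]}
    - {"grip":0,"xyz":[-150,-47,-135],"angular":[0,0,-0.012]}
    - {"grip":0,"xyz":[-195,-61,-135],"angular":[0,0,-0.012]}
    - {"grip":0,"xyz":[-240,-76,-135],"angular":[0,0,-0.012]}
    - {"grip":0,"xyz":[-285,-90,-135],"angular":[0,0,-0.012]}
    - {"grip":0,"xyz":[-310,-98,-135],"angular":[0,0,-0.012]}

```text
time_s: 3.95
tcp_pos: [0.5519, 0.0078, 0.182]
ee_rot: [[0.296, -0.955, 0.0], [-0.955, -0.296, 0.001], [-0.001, -0.0, -1.0]]
wrist_force: [-0.0, -0.5, -1.5]
gripper_width: 0.15
gripper_force: 30.0
```

```bash
python3 -c "
from h import *
go([.5535,.0895,.18])"
```

```text
t 3.95 tcp [0.5519 0.0078 0.182 ] F [-0.02 -0.5  -1.52] grip 0.14997587015134603 29.999157688580453
shift [-77.6 -25.7   2. ]
ang [-0.0002  0.0006  0.0021] q [ 17.6  18.3 -15.3  -0.  -56.4  -0.4]
```

Emit:
move_arm:
  series:
    - {"grip":0,"xyz":[-40,-13,0],"angular":[0,0,0]}
    - {"grip":0,"xyz":[-70,-23,0],"angular":[0,0,0]}
    - {"grip":0,"xyz":[-80,-26,0],"angular":[0,0,0]}
    - {"grip":0,"xyz":[-80,-26,0],"angular":[0,0,0]}
    - {"grip":0,"xyz":[-80,-26,0],"angular":[0,0,0]}

```text
time_s: 4.45
tcp_pos: [0.5533, 0.0882, 0.1818]
ee_rot: [[0.293, -0.956, -0.001], [-0.956, -0.293, -0.0], [0.0, 0.001, -1.0]]
wrist_force: [0.3, -1.1, -1.8]
gripper_width: 0.152
gripper_force: 30.0
```

```bash
python3 - <<'E'
from h import *
go([.5535,.0895,.18],[.5535,.0895,.053])
a=cap('scene');
cv2.imwrite('pics/d2.png',cv2.resize(cv2.cvtColor(a['img'][100:270,180:340],cv2.COLOR_RGB2BGR),None,fx=3.5,fy=3.5,interpolation=cv2.INTER_CUBIC))
E
```

```text
t 4.45 tcp [0.5533 0.0882 0.1818] F [ 0.3  -1.07 -1.76] grip 0.15176940229437422 29.999847407452762
shift [-1.2 -0.6  1.8]
shift [ -1.2  -0.7 128.8]
ang [ 0.001  -0.0001 -0.0007] q [ 25.6  19.1 -14.2  -0.  -56.8  -8.6]
```

View pics/d2.png

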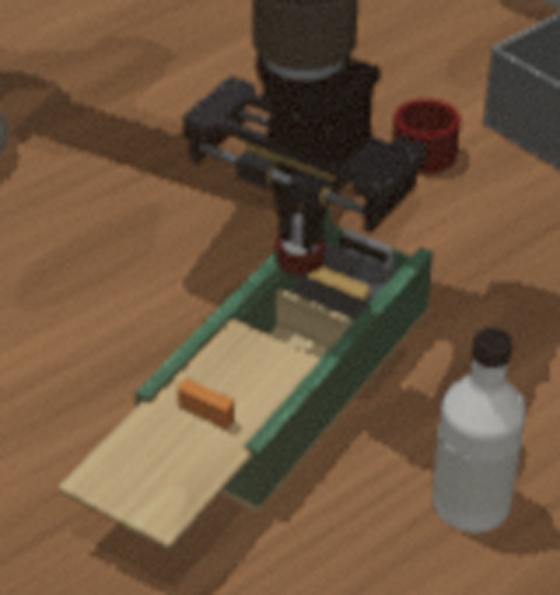

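The drum hangs upright over the open pocket and everything around it is clear. Lowering it.

Emit:
move_arm:
  series:
    - {"grip":0,"xyz":[-1,-0.5,40],"angular":[0,0,0]}
    - {"grip":0,"xyz":[-1,-0.5,75],"angular":[0,0,0]}
    - {"grip":0,"xyz":[-1,-0.5,100],"angular":[0,0,0]}
    - {"grip":0,"xyz":[-1,-0.5,115],"angular":[0,0,0]}
    - {"grip":0,"xyz":[-1,-0.5,121],"angular":[0,0,0]}
    - {"grip":0,"xyz":[-1,-0.5,124],"angular":[0,0,0]}
    - {"grip":0,"xyz":[-1,-0.5,125],"angular":[0,0,0]}
    - {"grip":0,"xyz":[-1,-0.5,125],"angular":[0,0,0]}

```text
time_s: 5.3
tcp_pos: [0.5544, 0.0899, 0.0579]
ee_rot: [[0.293, -0.956, 0.002], [-0.956, -0.293, 0.001], [-0.0, -0.002, -1.0]]
wrist_force: [0.3, 0.1, -0.6]
gripper_width: 0.149
gripper_force: 30.0
```

```bash
python3 -c "
from h import *
go([.5535,.0895,.053])"
```

```text
t 5.3 tcp [0.5544 0.0899 0.0579] F [ 0.34  0.13 -0.62] grip 0.1494699062227559 30.00011400785297
shift [0.1 1.  4.9]
ang [-0.0018  0.0002 -0.0008] q [ 25.7  27.9 -21.6   0.  -40.4  -8.7]
```

Emit:
move_arm:
  series:
    - {"grip":0,"xyz":[0,0,1],"angular":[0,0,0]}
    - {"grip":0,"xyz":[0,0,2],"angular":[0,0,0]}
    - {"grip":0,"xyz":[0,0,3],"angular":[0,0,0]}
    - {"grip":0,"xyz":[0,0,3.5],"angular":[0,0,0]}
    - {"grip":0,"xyz":[0,0,3.5],"angular":[0,0,0]}
    - {"grip":0,"xyz":[0,0,3.5],"angular":[0,0,0]}

```text
time_s: 5.9
tcp_pos: [0.5538, 0.09, 0.0535]
ee_rot: [[0.294, -0.956, -0.0], [-0.956, -0.294, 0.0], [-0.0, -0.0, -1.0]]
wrist_force: [-0.6, 0.5, -1.2]
gripper_width: 0.153
gripper_force: 30.0
```

Emit:
move_arm:
  series:
    - {"grip":0,"xyz":[0,0,0.4],"angular":[0,0,0]}
    - {"grip":0,"xyz":[0,0,0.7],"angular":[0,0,0]}
    - {"grip":0,"xyz":[0,0,0.7],"angular":[0,0,0]}

```text
time_s: 6.2
tcp_pos: [0.5539, 0.0899, 0.053]
ee_rot: [[0.294, -0.956, 0.0], [-0.956, -0.294, -0.0], [0.0, -0.0, -1.0]]
wrist_force: [-0.7, -0.3, 0.7]
gripper_width: 0.148
gripper_force: 30.0
```

The force shows the drum has landed, so I'll release it.

Emit:
move_arm:
  series:
    - {"grip":0.4,"xyz":[0,0,0],"angular":[0,0,0]}
    - {"grip":0.4,"xyz":[0,0,0],"angular":[0,0,0]}
    - {"grip":0.4,"xyz":[0,0,0],"angular":[0,0,0]}
    - {"grip":0.4,"xyz":[0,0,0],"angular":[0,0,0]}
    - {"grip":0.4,"xyz":[0,0,-20],"angular":[0,0,0]}
    - {"grip":0.4,"xyz":[0,0,-50],"angular":[0,0,0]}
    - {"grip":0.4,"xyz":[0,0,-90],"angular":[0,0,0]}
    - {"grip":0,"xyz":[40,0,-110],"angular":[0,0,0]}
    - {"grip":0,"xyz":[80,0,-110],"angular":[0,0,0]}
    - {"grip":0,"xyz":[120,0,-110],"angular":[0,0,0]}

```text
time_s: 7.2
tcp_pos: [0.5898, -0.0256, 0.1642]
ee_rot: [[0.295, -0.956, 0.003], [-0.956, -0.295, 0.001], [0.0, -0.003, -1.0]]
wrist_force: [1.1, -0.0, -0.2]
gripper_width: 0.21
gripper_force: 0.0
```

```bash
python3 - <<'E'
from h import *
a=cap('scene');b=cap('top')
O=np.array([.5613,.0645]);u=-RT[:2,0];h=np.array([.598,-.0525])
print('handle box y',(h-O)@u)
q=h-.045*u; go([*q,.16],[*q,.098])
A=[cv2.resize(cv2.cvtColor(c['img'][y:y+100,x:x+130],cv2.COLOR_RGB2BGR),None,fx=5,fy=2.9*5/5*1.0 if 0 else 5,interpolation=cv2.INTER_CUBIC)[:300] if 0 else cv2.resize(cv2.cvtColor(c['img'][y:y+100,x:x+130],cv2.COLOR_RGB2BGR),(390,300),interpolation=cv2.INTER_CUBIC) for c,x,y in((a,195,150),(b,180,155))]
cv2.imwrite('pics/d3.png',cv2.hconcat(A))
E
```

```text
handle box y -0.12261906266743017
t 7.3 tcp [ 0.5898 -0.0283  0.1629] F [-0.41  0.33  0.04] grip 0.12482936876988539 0.0
shift [70.5 -1.2  2.9]
shift [70.5 -1.1 64.9]
ang [-0.0004 -0.0005 -0.0054] q [ 13.   22.8 -11.3   0.  -55.8   3.8]
```

View pics/d3.png

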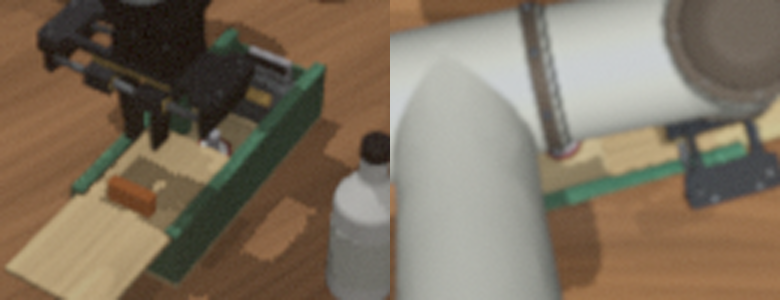

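The drum stands upright in the pocket at about (215,145) on the left of the picture, and the handle is at (132,195). Next I'll go behind the handle with the fingers shut.

Emit:
move_arm:
  series:
    - {"grip":0,"xyz":[40,-1,0],"angular":[0,0,-0.005]}
    - {"grip":0,"xyz":[70,-1,0],"angular":[0,0,-0.005]}
    - {"grip":0,"xyz":[70,-1,20],"angular":[0,0,-0.005]}
    - {"grip":0,"xyz":[70,-1,45],"angular":[0,0,-0.005]}
    - {"grip":0,"xyz":[70,-1,58],"angular":[0,0,-0.005]}
    - {"grip":0,"xyz":[70,-1,62],"angular":[0,0,-0.005]}
    - {"grip":0,"xyz":[70,-1,62],"angular":[0,0,-0.005]}

```text
time_s: 8.0
tcp_pos: [0.6105, -0.091, 0.1006]
ee_rot: [[0.299, -0.954, -0.001], [-0.954, -0.299, -0.0], [0.0, 0.001, -1.0]]
wrist_force: [-0.4, -0.9, -0.4]
gripper_width: 0.002
gripper_force: 0.0
```

```bash
cat >> h.py <<'E'
O=np.array([.5613,.0645]);u=-RT[:2,0];v=np.array([u[1],-u[0]])
def st():
    s=r.sense();p=np.array(s['tcp_pos']);F=np.array(s['wrist_force'])
    print('t',round(s['time_s'],2),'box x,y',((p[:2]-O)@v*1000).round(2),((p[:2]-O)@u*1000).round(2),'z',p[2].round(4),'Fx,Fy(+y),Fz',(F[:2]@v).round(2),(F[:2]@u).round(2),F[2].round(2))
E
python3 - <<'E'
from h import *
go();st()
a=cap('scene');b=cap('top')
A=[cv2.resize(cv2.cvtColor(c['img'][y:y+100,x:x+130],cv2.COLOR_RGB2BGR),(390,300),interpolation=cv2.INTER_CUBIC) for c,x,y in((a,195,150),(b,180,155))]
cv2.imwrite('pics/d4.png',cv2.hconcat(A))
E
```

```text
t 8.0 tcp [ 0.6105 -0.091   0.1006] F [-0.36 -0.95 -0.36] grip 0.002499955572150734 0.0
ang [ 0.0009 -0.0001  0.0054] q [  6.5  29.1 -11.2   0.  -49.8  10.9]
t 8.0 box x,y 1.34 -163.13 z 0.1006 Fx,Fy(+y),Fz -0.62 -0.8 -0.36
```

View pics/d4.png

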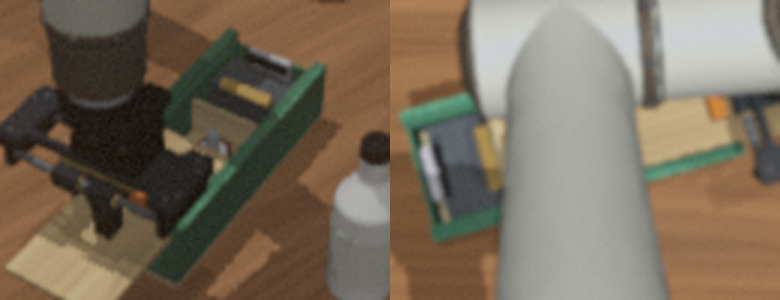

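The picture shows the fingers behind the handle, the ridge and buffer in view, and the drum upright in the pocket. I'll push the lid from here.

Emit:
move_arm:
  series:
    - {"grip":0,"xyz":[-8,0,0],"angular":[0,0,0.005]}
    - {"grip":0,"xyz":[-14,0,0],"angular":[0,0,0.005]}
    - {"grip":0,"xyz":[-18,0,0],"angular":[0,0,0.005]}
    - {"grip":0,"xyz":[-22,0,0],"angular":[0,0,0.005]}
    - {"grip":0,"xyz":[-26,0,0],"angular":[0,0,0.005]}
    - {"grip":0,"xyz":[-30,0,0],"angular":[0,0,0.005]}
    - {"grip":0,"xyz":[-36,0,0],"angular":[0,0,0.005]}
    - {"grip":0,"xyz":[-42,0,0],"angular":[0,0,0.005]}
    - {"grip":0,"xyz":[-48,0,0],"angular":[0,0,0.005]}
    - {"grip":0,"xyz":[-54,0,0],"angular":[0,0,0.005]}

```text
time_s: 9.1
tcp_pos: [0.5945, -0.0395, 0.1011]
ee_rot: [[0.294, -0.956, 0.0], [-0.956, -0.294, -0.0], [0.0, -0.0, -1.0]]
wrist_force: [0.1, -1.1, 1.6]
gripper_width: 0.01
gripper_force: 1.1
```

```bash
python3 -c "
from h import *
go();st()"
```

```text
t 9.1 tcp [ 0.5945 -0.0395  0.1011] F [ 0.09 -1.07  1.61] grip 0.009694924840834653 1.062894333153963
ang [-0.0004 -0.0003 -0.0003] q [ 11.8  27.2 -14.4   0.  -48.3   5.3]
t 9.1 box x,y 1.15 -109.16 z 0.1011 Fx,Fy(+y),Fz -0.22 -1.05 1.61
```

Contact has about 1 N of drag, so the lid is sliding.

Emit:
move_arm:
  series:
    - {"grip":0,"xyz":[-5,0,0],"angular":[0,0,0]}
    - {"grip":0,"xyz":[-10,0,0],"angular":[0,0,0]}
    - {"grip":0,"xyz":[-15,0,0],"angular":[0,0,0]}
    - {"grip":0,"xyz":[-20,0,0],"angular":[0,0,0]}
    - {"grip":0,"xyz":[-25,0,0],"angular":[0,0,0]}
    - {"grip":0,"xyz":[-30,0,0],"angular":[0,0,0]}
    - {"grip":0,"xyz":[-34,0,0],"angular":[0,0,0]}
    - {"grip":0,"xyz":[-38,0,0],"angular":[0,0,0]}
    - {"grip":0,"xyz":[-40,0,0],"angular":[0,0,0]}
    - {"grip":0,"xyz":[-42,0,0],"angular":[0,0,0]}

```text
time_s: 10.1
tcp_pos: [0.582, 0.0004, 0.1008]
ee_rot: [[0.294, -0.956, -0.0], [-0.956, -0.294, -0.0], [0.0, 0.0, -1.0]]
wrist_force: [1.0, -1.7, 0.7]
gripper_width: 0.01
gripper_force: 1.0
```

```bash
python3 - <<'E'
from h import *
st()
c=cap('top');H=cv2.cvtColor(c['img'],cv2.COLOR_RGB2HSV).astype(int)
a=cap('scene')
A=[cv2.resize(cv2.cvtColor(c['img'][y:y+100,x:x+130],cv2.COLOR_RGB2BGR),(390,300),interpolation=cv2.INTER_CUBIC) for c,x,y in((a,195,150),(c,180,155))]
cv2.imwrite('pics/d5.png',cv2.hconcat(A))
E
```

```text
t 10.1 box x,y 0.95 -67.35 z 0.1008 Fx,Fy(+y),Fz 0.4 -1.95 0.7
```

View pics/d5.png

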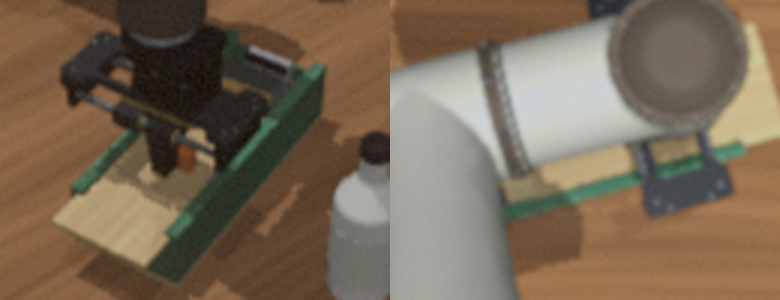

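The lid has moved with the fingers and still runs true in its grooves, with the handle at about (187,155) on the left. From here I'll use smaller steps and watch the force.

Emit:
move_arm:
  series:
    - {"grip":0,"xyz":[-2,0,0],"angular":[0,0,0]}
    - {"grip":0,"xyz":[-4,0,0],"angular":[0,0,0]}
    - {"grip":0,"xyz":[-6,0,0],"angular":[0,0,0]}
    - {"grip":0,"xyz":[-8,0,0],"angular":[0,0,0]}
    - {"grip":0,"xyz":[-10,0,0],"angular":[0,0,0]}
    - {"grip":0,"xyz":[-10,0,0],"angular":[0,0,0]}

```text
time_s: 10.8
tcp_pos: [0.5789, 0.0102, 0.1007]
ee_rot: [[0.294, -0.956, -0.0], [-0.956, -0.294, 0.0], [-0.0, 0.0, -1.0]]
wrist_force: [-0.5, 0.1, 0.1]
gripper_width: 0.007
gripper_force: 0.0
```

Emit:
move_arm:
  series:
    - {"grip":0,"xyz":[-2,0,0],"angular":[0,0,0]}
    - {"grip":0,"xyz":[-4,0,0],"angular":[0,0,0]}
    - {"grip":0,"xyz":[-6,0,0],"angular":[0,0,0]}
    - {"grip":0,"xyz":[-8,0,0],"angular":[0,0,0]}
    - {"grip":0,"xyz":[-8,0,0],"angular":[0,0,0]}

```text
time_s: 11.3
tcp_pos: [0.5768, 0.0179, 0.1009]
ee_rot: [[0.294, -0.956, 0.0], [-0.956, -0.294, 0.0], [-0.0, -0.0, -1.0]]
wrist_force: [-0.2, 0.3, -0.3]
gripper_width: 0.004
gripper_force: 0.0
```

```bash
python3 -c "
from h import *
st()"
```

```text
t 11.3 box x,y 1.08 -49.14 z 0.1009 Fx,Fy(+y),Fz -0.12 0.36 -0.32
```

Emit:
move_arm:
  series:
    - {"grip":0,"xyz":[-1.5,0,0],"angular":[0,0,0]}
    - {"grip":0,"xyz":[-3,0,0],"angular":[0,0,0]}
    - {"grip":0,"xyz":[-4.5,0,0],"angular":[0,0,0]}
    - {"grip":0,"xyz":[-6,0,0],"angular":[0,0,0]}

```text
time_s: 11.7
tcp_pos: [0.5751, 0.0232, 0.1009]
ee_rot: [[0.294, -0.956, 0.0], [-0.956, -0.294, -0.0], [0.0, -0.0, -1.0]]
wrist_force: [0.5, -1.1, -0.7]
gripper_width: 0.002
gripper_force: 0.7
```

Emit:
move_arm:
  series:
    - {"grip":0,"xyz":[-1,0,0],"angular":[0,0,0]}
    - {"grip":0,"xyz":[-2,0,0],"angular":[0,0,0]}
    - {"grip":0,"xyz":[-3,0,0],"angular":[0,0,0]}

```text
time_s: 12.0
tcp_pos: [0.5742, 0.0261, 0.1009]
ee_rot: [[0.294, -0.956, 0.0], [-0.956, -0.294, -0.0], [0.0, -0.0, -1.0]]
wrist_force: [0.4, -1.1, -0.1]
gripper_width: 0.005
gripper_force: 0.7
```

Emit:
move_arm:
  series:
    - {"grip":0,"xyz":[-1,0,0],"angular":[0,0,0]}
    - {"grip":0,"xyz":[-2,0,0],"angular":[0,0,0]}
    - {"grip":0,"xyz":[-3,0,0],"angular":[0,0,0]}

```text
time_s: 12.3
tcp_pos: [0.5734, 0.029, 0.1009]
ee_rot: [[0.294, -0.956, 0.0], [-0.956, -0.294, -0.0], [0.0, -0.0, -1.0]]
wrist_force: [0.3, -2.5, 0.1]
gripper_width: 0.003
gripper_force: 0.8
```

Emit:
move_arm:
  series:
    - {"grip":0,"xyz":[-1,0,0],"angular":[0,0,0]}
    - {"grip":0,"xyz":[-2,0,0],"angular":[0,0,0]}
    - {"grip":0,"xyz":[-3,0,0],"angular":[0,0,0]}

```text
time_s: 12.6
tcp_pos: [0.5725, 0.0319, 0.1009]
ee_rot: [[0.294, -0.956, 0.0], [-0.956, -0.294, -0.0], [0.0, -0.0, -1.0]]
wrist_force: [0.7, -1.8, 1.3]
gripper_width: 0.001
gripper_force: 0.9
```

```bash
python3 -c "
from h import *
st()"
```

```text
t 12.6 box x,y 1.09 -34.48 z 0.1009 Fx,Fy(+y),Fz 0.11 -1.92 1.34
```

Emit:
move_arm:
  series:
    - {"grip":0,"xyz":[-1,0,0],"angular":[0,0,0]}
    - {"grip":0,"xyz":[-2,0,0],"angular":[0,0,0]}

```text
time_s: 12.8
tcp_pos: [0.5719, 0.0337, 0.1009]
ee_rot: [[0.294, -0.956, 0.0], [-0.956, -0.294, -0.0], [0.0, -0.0, -1.0]]
wrist_force: [1.5, -3.7, 1.5]
gripper_width: 0.005
gripper_force: 2.1
```

Emit:
move_arm:
  series:
    - {"grip":0,"xyz":[-1,0,0],"angular":[0,0,0]}
    - {"grip":0,"xyz":[-2,0,0],"angular":[0,0,0]}

```text
time_s: 13.0
tcp_pos: [0.5716, 0.035, 0.1013]
ee_rot: [[0.294, -0.956, 0.001], [-0.956, -0.294, -0.001], [0.001, -0.0, -1.0]]
wrist_force: [1.6, -5.5, 2.7]
gripper_width: 0.005
gripper_force: 3.1
```

Emit:
move_arm:
  series:
    - {"grip":0,"xyz":[-1,0,0],"angular":[0,0,0]}
    - {"grip":0,"xyz":[-2,0,0],"angular":[0,0,0]}

```text
time_s: 13.2
tcp_pos: [0.5713, 0.0365, 0.1016]
ee_rot: [[0.294, -0.956, 0.001], [-0.956, -0.294, -0.002], [0.002, -0.001, -1.0]]
wrist_force: [2.2, -7.6, 2.1]
gripper_width: 0.005
gripper_force: 4.0
```

Emit:
move_arm:
  series:
    - {"grip":0,"xyz":[-1,0,0],"angular":[0,0,0]}
    - {"grip":0,"xyz":[-2,0,0],"angular":[0,0,0]}

```text
time_s: 13.4
tcp_pos: [0.5709, 0.0381, 0.1017]
ee_rot: [[0.294, -0.956, 0.001], [-0.956, -0.294, -0.002], [0.002, -0.001, -1.0]]
wrist_force: [2.7, -9.1, 2.9]
gripper_width: 0.004
gripper_force: 4.7
```

Emit:
move_arm:
  series:
    - {"grip":0,"xyz":[-1,0,0],"angular":[0,0,0]}
    - {"grip":0,"xyz":[-2,0,0],"angular":[0,0,0]}

```text
time_s: 13.6
tcp_pos: [0.5703, 0.0397, 0.1017]
ee_rot: [[0.294, -0.956, 0.001], [-0.956, -0.294, -0.002], [0.003, -0.001, -1.0]]
wrist_force: [3.3, -10.0, 3.5]
gripper_width: 0.007
gripper_force: 5.3
```

```bash
python3 -c "
from h import *
st()"
```

```text
t 13.6 box x,y 1.34 -26.39 z 0.1017 Fx,Fy(+y),Fz 0.19 -10.54 3.48
```

The rib met the ridge at box y of about -34, so the snap should come near +4.

Emit:
move_arm:
  series:
    - {"grip":0,"xyz":[-1,0,0],"angular":[0,0,0]}
    - {"grip":0,"xyz":[-2,0,0],"angular":[0,0,0]}

```text
time_s: 13.8
tcp_pos: [0.5696, 0.0419, 0.1015]
ee_rot: [[0.293, -0.956, 0.001], [-0.956, -0.293, -0.001], [0.002, -0.001, -1.0]]
wrist_force: [1.2, -3.7, 3.8]
gripper_width: 0.005
gripper_force: 2.5
```

Emit:
move_arm:
  series:
    - {"grip":0,"xyz":[-1,0,0],"angular":[0,0,0]}
    - {"grip":0,"xyz":[-2,0,0],"angular":[0,0,0]}

```text
time_s: 14.0
tcp_pos: [0.5689, 0.0444, 0.1015]
ee_rot: [[0.294, -0.956, 0.001], [-0.956, -0.294, -0.001], [0.001, -0.001, -1.0]]
wrist_force: [1.9, -5.4, 2.8]
gripper_width: 0.01
gripper_force: 3.0
```

```bash
python3 -c "
from h import *
st();go()"
```

```text
t 14.0 box x,y 1.34 -21.47 z 0.1015 Fx,Fy(+y),Fz 0.18 -5.76 2.77
t 14.0 tcp [0.5689 0.0444 0.1015] F [ 1.87 -5.45  2.77] grip 0.010414068927746083 2.9903579503297806
ang [-0.0008 -0.0013 -0.0004] q [ 20.8  25.2 -18.1   0.1 -46.7  -3.8]
```

Emit:
move_arm:
  series:
    - {"grip":0,"xyz":[-2,0,0],"angular":[0,0,0]}
    - {"grip":0,"xyz":[-4,0,0],"angular":[0,0,0]}
    - {"grip":0,"xyz":[-6,0,0],"angular":[0,0,0]}
    - {"grip":0,"xyz":[-8,0,0],"angular":[0,0,0]}
    - {"grip":0,"xyz":[-10,0,0],"angular":[0,0,0]}
    - {"grip":0,"xyz":[-12,0,0],"angular":[0,0,0]}
    - {"grip":0,"xyz":[-14,0,0],"angular":[0,0,0]}
    - {"grip":0,"xyz":[-15,0,0],"angular":[0,0,0]}
    - {"grip":0,"xyz":[-16,0,0],"angular":[0,0,0]}

```text
time_s: 14.9
tcp_pos: [0.5641, 0.0599, 0.1015]
ee_rot: [[0.294, -0.956, 0.001], [-0.956, -0.294, -0.001], [0.001, -0.001, -1.0]]
wrist_force: [1.2, -5.5, 2.1]
gripper_width: 0.004
gripper_force: 2.8
```

Emit:
move_arm:
  series:
    - {"grip":0,"xyz":[-1,0,0],"angular":[0,0,0]}
    - {"grip":0,"xyz":[-2,0,0],"angular":[0,0,0]}
    - {"grip":0,"xyz":[-3,0,0],"angular":[0,0,0]}

```text
time_s: 15.2
tcp_pos: [0.5633, 0.0628, 0.1015]
ee_rot: [[0.294, -0.956, 0.001], [-0.956, -0.294, -0.001], [0.001, -0.001, -1.0]]
wrist_force: [1.9, -5.5, 2.3]
gripper_width: 0.004
gripper_force: 2.8
```

```bash
python3 -c "
from h import *
st()"
```

```text
t 15.2 box x,y 1.4 -2.26 z 0.1015 Fx,Fy(+y),Fz 0.21 -5.79 2.31
```

Six mm or so remain. I'll take 0.5 mm steps and check the force each mm.

Emit:
move_arm:
  series:
    - {"grip":0,"xyz":[-0.6,0,0],"angular":[0,0,0]}
    - {"grip":0,"xyz":[-1.2,0,0],"angular":[0,0,0]}
    - {"grip":0,"xyz":[-1.8,0,0],"angular":[0,0,0]}
    - {"grip":0,"xyz":[-2.4,0,0],"angular":[0,0,0]}
    - {"grip":0,"xyz":[-3,0,0],"angular":[0,0,0]}

```text
time_s: 15.7
tcp_pos: [0.5624, 0.0656, 0.1015]
ee_rot: [[0.294, -0.956, 0.001], [-0.956, -0.294, -0.001], [0.001, -0.001, -1.0]]
wrist_force: [2.5, -6.5, 2.8]
gripper_width: 0.005
gripper_force: 2.7
```

Emit:
move_arm:
  series:
    - {"grip":0,"xyz":[-0.5,0,0],"angular":[0,0,0]}
    - {"grip":0,"xyz":[-1,0,0],"angular":[0,0,0]}

```text
time_s: 15.9
tcp_pos: [0.5621, 0.0666, 0.1015]
ee_rot: [[0.294, -0.956, 0.001], [-0.956, -0.294, -0.001], [0.001, -0.001, -1.0]]
wrist_force: [1.6, -5.3, 3.2]
gripper_width: 0.007
gripper_force: 2.7
```

```bash
python3 -c "
from h import *
st()"
```

```text
t 15.9 box x,y 1.37 1.79 z 0.1015 Fx,Fy(+y),Fz -0.01 -5.52 3.18
```

Emit:
move_arm:
  series:
    - {"grip":0,"xyz":[-0.5,0,0],"angular":[0,0,0]}
    - {"grip":0,"xyz":[-1,0,0],"angular":[0,0,0]}

```text
time_s: 16.1
tcp_pos: [0.5618, 0.0675, 0.1015]
ee_rot: [[0.294, -0.956, 0.001], [-0.956, -0.294, -0.001], [0.001, -0.001, -1.0]]
wrist_force: [1.8, -5.8, 3.2]
gripper_width: 0.005
gripper_force: 2.7
```

Emit:
move_arm:
  series:
    - {"grip":0,"xyz":[-0.4,0,0],"angular":[0,0,0]}
    - {"grip":0,"xyz":[-0.8,0,0],"angular":[0,0,0]}
    - {"grip":0,"xyz":[-0.8,0,0],"angular":[0,0,0]}

```text
time_s: 16.4
tcp_pos: [0.5615, 0.0684, 0.1015]
ee_rot: [[0.294, -0.956, 0.001], [-0.956, -0.294, -0.001], [0.001, -0.001, -1.0]]
wrist_force: [1.6, -4.7, 4.2]
gripper_width: 0.005
gripper_force: 2.6
```

Emit:
move_arm:
  series:
    - {"grip":0,"xyz":[-0.4,0,0],"angular":[0,0,0]}
    - {"grip":0,"xyz":[-0.8,0,0],"angular":[0,0,0]}
    - {"grip":0,"xyz":[-0.8,0,0],"angular":[0,0,0]}

```text
time_s: 16.7
tcp_pos: [0.5613, 0.0692, 0.1015]
ee_rot: [[0.294, -0.956, 0.001], [-0.956, -0.294, -0.001], [0.001, -0.001, -1.0]]
wrist_force: [1.3, -4.8, 3.5]
gripper_width: 0.006
gripper_force: 2.5
```

Emit:
move_arm:
  series:
    - {"grip":0,"xyz":[-0.4,0,0],"angular":[0,0,0]}
    - {"grip":0,"xyz":[-0.8,0,0],"angular":[0,0,0]}
    - {"grip":0,"xyz":[-0.8,0,0],"angular":[0,0,0]}

```text
time_s: 17.0
tcp_pos: [0.5601, 0.0709, 0.1005]
ee_rot: [[0.294, -0.956, -0.001], [-0.956, -0.294, 0.0], [-0.001, 0.001, -1.0]]
wrist_force: [0.6, -0.6, 0.6]
gripper_width: -0.001
gripper_force: 0.0
```

The force dropped to zero with a jump forward, which is the snap. A very light nudge will show whether the lid is against the buffer.

Emit:
move_arm:
  series:
    - {"grip":0,"xyz":[-0.4,0,0],"angular":[0,0,0]}
    - {"grip":0,"xyz":[-0.8,0,0],"angular":[0,0,0]}
    - {"grip":0,"xyz":[-0.8,0,0],"angular":[0,0,0]}

```text
time_s: 17.3
tcp_pos: [0.5603, 0.0714, 0.1008]
ee_rot: [[0.294, -0.956, -0.0], [-0.956, -0.294, 0.0], [-0.0, 0.0, -1.0]]
wrist_force: [-0.5, -0.3, 0.6]
gripper_width: 0.006
gripper_force: 0.0
```

There's no force, so the lid has run free past the ridge. I'll back off, lift clear and look.

Emit:
move_arm:
  series:
    - {"grip":0,"xyz":[6,0,0],"angular":[0,0,0]}
    - {"grip":0,"xyz":[12,0,0],"angular":[0,0,0]}
    - {"grip":0,"xyz":[12,0,-30],"angular":[0,0,0]}
    - {"grip":0,"xyz":[12,0,-70],"angular":[0,0,0]}
    - {"grip":0,"xyz":[50,0,-110],"angular":[0,0,0]}
    - {"grip":0,"xyz":[100,0,-120],"angular":[0,0,0]}
    - {"grip":0,"xyz":[150,0,-120],"angular":[0,0,0]}
    - {"grip":0,"xyz":[200,0,-120],"angular":[0,0,0]}
    - {"grip":0,"xyz":[250,0,-120],"angular":[0,0,0]}
    - {"grip":0,"xyz":[280,0,-120],"angular":[0,0,0]}

```text
time_s: 18.3
tcp_pos: [0.6427, -0.2001, 0.2206]
ee_rot: [[0.291, -0.957, -0.0], [-0.957, -0.291, -0.0], [0.0, 0.0, -1.0]]
wrist_force: [-0.5, 0.3, 0.1]
gripper_width: 0.004
gripper_force: 0.0
```

```bash
python3 - <<'E'
from h import *
a=cap('scene');b=cap('top')
A=[cv2.resize(cv2.cvtColor(c['img'][y:y+100,x:x+130],cv2.COLOR_RGB2BGR),(390,300),interpolation=cv2.INTER_CUBIC) for c,x,y in((a,195,150),(b,180,155))]
cv2.imwrite('pics/d6.png',cv2.hconcat(A));st()
E
```

```text
t 18.4 box x,y -0.43 -278.12 z 0.2196 Fx,Fy(+y),Fz 0.28 -0.05 -0.14
```

View pics/d6.png

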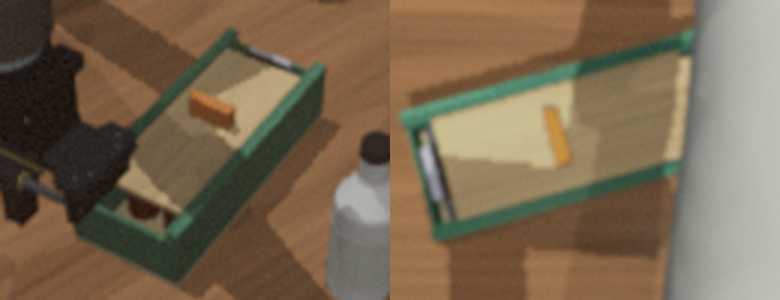

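The lid is fully in under the lips, with its leading edge at the buffer (top view, about (435,175)) and the handle at (557,135). The push force vanished abruptly after about 39 mm of travel over the ridge, which matches the snap. Handing in.

```bash
python3 -c "
from h import *
print(r.finish_job())"
```

```text
the job is handed in; nothing more can be done
None
```

The job is handed in, though no verdict came back: the dark red drum was last seen upright in the pocket before the lid covered it, the push force fell to zero about 39 mm after the rib met the ridge (the snap), no buffer force showed in the readings, and I moved nothing else on the bench.

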